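# Clamp a heatsink in the spring holder

### The job

Take the small finned heatsink in the middle of the table (not the one at the back by the vise) and put it into the small blue spring holder so that its fins can be brushed clean: push the red spring jaw back with it, lower it, fins up, onto the pale metal bed between jaw and dark fixed stop, and let go, so that the spring jaw clamps it against the stop, flat on the bed and roughly centred across it. Do not knock the nearer dish of screws about.

Things in the scene. Friction and masses are not known exactly. Their poses are not given: they have to be found in the camera images.
- heatsink: Bare aluminium heatsink, 40 x 40 mm, 24 mm tall: 5 mm base plate with upright fins, standing fins up in the middle of the table (the nearer of two such; the far one is fixed); about 0.12 kg. Origin: centre of its underside; x and y along its sides, z up. Grip it across 40 mm on either pair of sides; any of the four ways round will do.
- holder: Blue spring holder, fixed. Origin: on the table under the seat centre (where the clamped heatsink's centre comes); +x runs from the dark fixed stop to the red jaw, z up. Base 8 mm thick, x -50 to 105 mm, 72 mm wide. Bed: pale rail along x, 28 mm wide, top at z = 20 mm. Stop: 34 mm wide, x -34 to -20 mm, top at z = 32 mm. Beside the seat (+y, -y) fingers have room down to the base.
- holder_jaw (a joint): Travel (m) of the red jaw along holder +x: 0 closed, 0.036 at most; about 0.0115 with the heatsink clamped. A spring closes it: 3 N at 0, 8 N at 0.036. Jaw 34 mm wide, 12 mm thick, top at z = 52 mm (higher than the stop); its face, closed, at holder x = +8.5 mm. Held just above the stop, the heatsink can push it back, then go down behind the stop. Rod and spring barrel behind it.
- screw_dish: Round white dish of small black screws, 74 mm across, 19 mm tall, loose on the table (the nearer of two such); leave it where it is. Origin: centre of its underside.

How it is judged:
On the way:
1. the jaw is pushed at least 8 mm open with the heatsink at the holder and still above the bed (value of joint holder_jaw above 0.008 m and horizontal distance between heatsink and holder below 0.05 m and z of heatsink in the frame of holder above 0.025 m), for 0.1 s.
At the end, for the whole second after the job is handed in: The heatsink rests flat (within 7 degrees) on the holder's bed, fins up, its origin within 6 mm of the seat along x, 15 mm across it and 4 mm in height, its sides square to the holder within 10 degrees, and still; the jaw stands 8 to 16 mm open, pressed on the heatsink (x of heatsink in the frame of holder between -0.006 and 0.006 m and y of heatsink in the frame of holder between -0.015 and 0.015 m and z of heatsink in the frame of holder between 0.016 and 0.024 m and angle between heatsink's own z axis and vertical below 0.12 rad and (angle between the x axis of heatsink and the x axis of holder, either way round below 0.175 rad or angle between the y axis of heatsink and the x axis of holder, either way round below 0.175 rad) and value of joint holder_jaw between 0.008 and 0.016 m and linear speed of heatsink below 0.02 m/s); the robot touches nothing.
It fails at once if the dish of screws is pushed more than 40 mm from its place (distance of screw_dish from where it was at the start of the episode above 0.04 m).
It also fails if it takes over 35 s, if anything falls off the work surface, if the arm or the gripper's body presses on something with over 40 N, if the wrist force passes 120 N, or if a joint passes its speed limit or range.

### The arm

A 6-joint arm with a two-finger parallel gripper is mounted at the origin on the work surface; the furniture and walls round the work are solid. World frame = base frame: x ahead of the robot, y to its left, z up, the work surface at z = 0. Lengths are in m, angles in rad, forces in N, time in s.
With the tool pointing down it reaches from about 0.375 to 0.9 m from the base axis. Payload 3.1 kg.
Tool frame: the origin (TCP) lies between the finger pads; the fingertips stand 8 mm ahead of it and the grasp point (between the pads) lies 11 mm behind it; z points along the fingers, y is the line along which they close (so a half turn about z gives the same grasp; the last joint's range is limited). The gripper opens to 85 mm and grips with 20 to 120 N. Pads are 22 mm wide; open, the fingers measure 114 mm over their backs; the gripper's body (76 mm by 85 mm) begins 54 mm behind the grasp point. The pads swing forward as they close: fully open they stand 13 mm farther back than shut.
Start: joints at [1.109, 0.527, 1.433, -0, 1.181, -0.178], TCP at [0.174, 0.6, 0.239] pointing down, gripper open.
Joint ranges: [-3.08, 3.08], [-0.75, 2.2], [0.22, 2.44], [-1.43, 4.57], [0, 2.65], [-2.85, 2.85]. Speed limits (rad/s): [2.79, 2.79, 3.14, 3.14, 3.14, 3.14].

### API

Orientations are given as a unit quaternion [x, y, z, w].
In Python, from station import readout, cams, sign_off gives the robot as it stands.
- The arm moves only by the tool send_rows, never from a script. Its argument "commands" is text: rows parted by semicolons, each of 5 numbers parted by spaces: the finger opening in mm, from 0 to 85.4, then the shift along the tool's x, y, z each as a share of 0.02 m, from -1 to 1, then the turn about the tool's z as a share of 4 degrees, from -1 to 1. In form: grip dx dy dz spin; .... A call has 1 to 20 rows; each row shifts and turns the commanded pose from where the row before left it, along the tool's axes as they then stand; what a row does not reach is not made up. A row lasts 1/12 s, in which the tool goes at most 41.7 mm and 7.16 degrees, less where a joint would pass 70% of its speed; a pose out of reach is approached as far as the arm can. A call with a number of a shift or a turn outside -1 to 1 is refused whole. A call with a gripper value outside its range is refused whole. The fingers move at their own pace and stop on an object; "grip_force" is the grip in N (left out, the last holds). Time passes only in rows, so rows that do not move let the fingers close. It gives the time, the measured TCP pose, the force, the opening and the grip force at its end, in the units of the state.
- readout.sense(): the state, without advancing time (a new reading comes with each control period).
- cams.snapshot(name): name is "side" or "top" or "wrist"; returns a dict with "pixels" (384x512x3 uint8, red, green, blue), "intrinsics" (3x3 intrinsics, pixels), "eye" and "rotation" of the camera in the world. Camera axes: x right, y down, z forward; pixel columns grow to the right and rows downward; lengths in m; the calibration is good to about 2 mm. The wrist camera is an equidistant fisheye: a pixel r from the principal point sees the ray r / f radians off the axis. A picture is of the moment at which its call begins. There is no depth.
- sign_off(): hands the job in; it is judged then, once.
The state is a dict: "t": time; "q": joint angles; "qd": joint speeds; "tau": joint torques, N m; "tcp_pos": TCP position; "tool_rot": TCP orientation; "force": force on the tool from outside, world axes, zero at the start; "ft_torque": the same for the moment, N m; "finger_gap": opening from 0.0 (shut) to 1.0 (fully open); "gripper_force": force on a finger pad.
Only numpy, scipy, OpenCV 4.12 (cv2) and the standard library are available. Lean on these libraries where they do the work, as an engineer would, in place of code of your own. Each camera call takes 0.05 s, during which the arm holds its last target. There are 200 camera calls.

## Working session

There is one attempt and no reset: what is moved stays moved. The work goes in short steps, Python scripts to look and compute and a tool call to move; the robot and the scene stay as the last step left them, time stands still between calls to the robot, and variables do not carry over. Pictures are saved under pics/ and viewed, at most 10 in all, crops included, and the job is handed in when it is done.

Besides the shell and the picture viewer there is one more tool, called after "Request:" by a JSON object that holds its "api" and its "payload", one argument or row to a line. send_rows: Moves the arm, as the interface text tells. Its arguments: {"type":"object","properties":{"commands":{"type":"string"},"grip_force":{"type":"number"}},"required":["commands"]}

```bash
mkdir -p pics
python3 - <<'E'
from station import readout, cams
import cv2,pickle
s=readout.sense();print(s['t'],s['tcp_pos'],s['tool_rot'],s['finger_gap'])
d={}
for n in('top','side'):
    r=cams.snapshot(n);d[n]=r
    cv2.imwrite(f'pics/{n}0.png',cv2.resize(r['pixels'][:,:,::-1],(800,600),interpolation=cv2.INTER_CUBIC));print(n,r['intrinsics'],r['eye'],r['rotation'])
pickle.dump(d,open('d.pkl','wb'))
E
```

```text
0.0 [0.1740553  0.59954693 0.23833816] [ 1.40936443e-01  9.90018045e-01 -1.03114889e-03 -3.56783722e-04] 0.9957510338171522
top [[408.19178761   0.         254.22429331]
 [  0.         408.19178761 188.66367821]
 [  0.           0.           1.        ]] [0.42796448 0.0791271  0.8957343 ] [ 0.71245953 -0.69842272  0.05211167 -0.04349139]
side [[404.93319235   0.         260.136634  ]
 [  0.         404.93319235 192.84205139]
 [  0.           0.           1.        ]] [ 0.26935061 -0.56785411  0.65178666] [ 0.89054462 -0.19026217  0.08251301 -0.40487304]
```

View pics/top0.png

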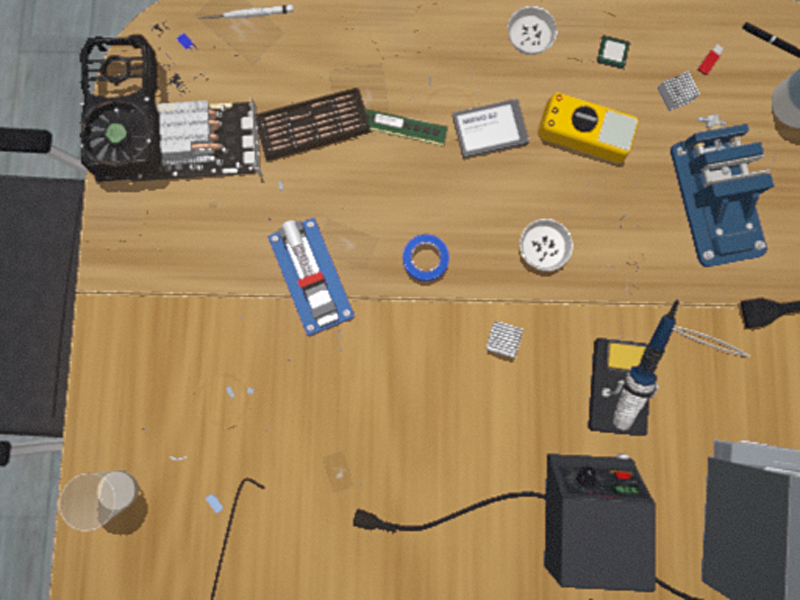

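View pics/side0.png

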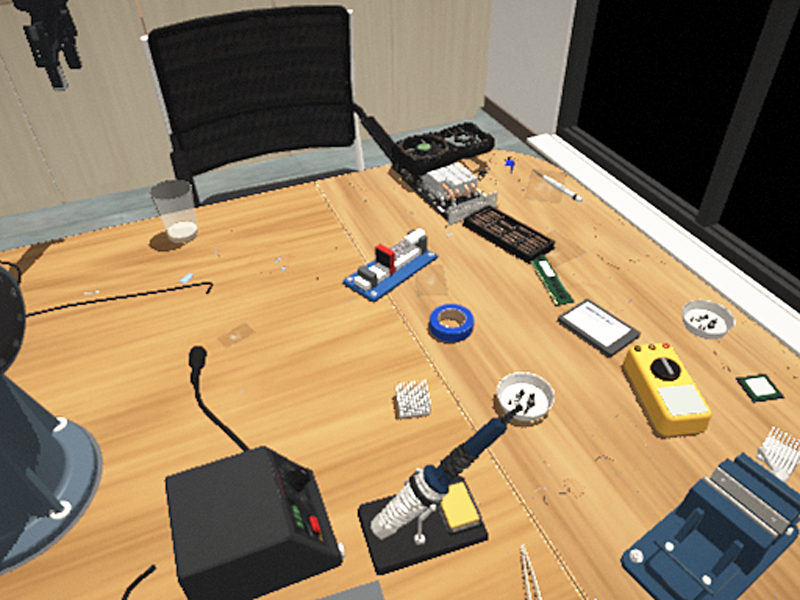

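The top view shows the heatsink at about (505,341), the near dish at (546,246) and the holder from (293,222) to (332,330), with its jaw at (312,281) and its stop at (318,297). The side view agrees: heatsink at (413,400), holder at (390,262). Next I'll enlarge both in one picture.

Run:
```python
import cv2,pickle,numpy as np
d=pickle.load(open('d.pkl','rb'));I=d['top']['pixels'][:,:,::-1]
a=I[195:245,295:345];b=I[135:217,165:233]
# crops: heat 50x50 x8 ; holder 82x68 x7
A=cv2.resize(a,None,fx=7,fy=7,interpolation=cv2.INTER_CUBIC);B=cv2.resize(b,None,fx=6,fy=6,interpolation=cv2.INTER_CUBIC)
c=np.zeros((500,770,3),np.uint8);c[:350,:350]=A;c[:492,355:355+408]=B
cv2.imwrite('pics/crop.png',c)
```

```text
(no output)
```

View pics/crop.png

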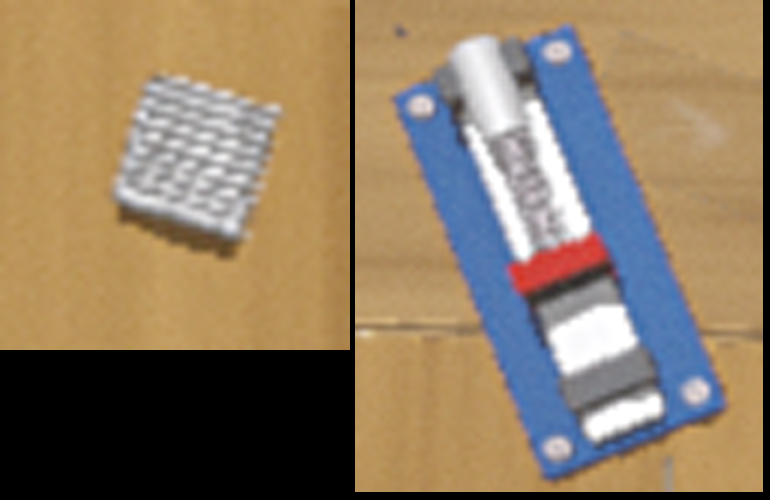

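```bash
cat > h.py <<'E'
import numpy as np,cv2
from scipy.spatial.transform import Rotation as R
def ray(r,uv,fish=False):
    K=r['intrinsics'];p=(np.atleast_2d(uv).astype(float)-K[:2,2])/K[0,0]
    if fish:
        t=np.linalg.norm(p,axis=1,keepdims=True);v=np.hstack([p/t*np.sin(t),np.cos(t)])
    else: v=np.hstack([p,np.ones((len(p),1))])
    q=np.array(r['rotation']);M=R.from_quat(q) if q.size==4 else R.from_matrix(q)
    return M.apply(v)
def onz(r,uv,z,fish=False):
    v=ray(r,uv,fish);e=np.array(r['eye']);return e+v*((z-e[2])/v[:,2])[:,None]
def fit(P,W): # planar rigid: W local -> P
    P=P[:,:2];c=P.mean(0);w=W-W.mean(0);a=np.angle(np.sum((P-c)@[1,1j]*np.conj(w@[1,1j])))
    Rm=np.array([[np.cos(a),-np.sin(a)],[np.sin(a),np.cos(a)]])
    t=c-Rm@W.mean(0);return t,np.degrees(a),np.linalg.norm(W@Rm.T+t-P,axis=1)
E
python3 - <<'E'
from h import *;import pickle
d=pickle.load(open('d.pkl','rb'))
r=d['top']
def un(p,s,o): return (np.array(p,float)+.5)/s-.5+o
H=un(np.array([(393,98),(572,27),(727,408),(545,480)])-[355,0],6,[165,135])
P=onz(r,H,.008);print(P.round(4));print(fit(P,np.array([(105,36),(105,-36),(-50,-36),(-50,36)])/1e3))
S=un([(155,75),(280,108),(243,238),(116,195)],7,[295,195])
for z in(.0,.012,.024):
    P=onz(r,S,z);print(z,P.round(4).tolist(),np.linalg.norm(np.diff(P,axis=0),axis=1));print(fit(P,np.array([(20,20),(20,-20),(-20,-20),(-20,20)])/1e3))
D=onz(r,np.array([(546,246)])*.64,.019);print('dish',D)
S=np.array([(413,400)])*.64;print('side hs',onz(d['side'],S,.012))
E
```

```text
[[0.6295 0.2557 0.008 ]
 [0.6579 0.1907 0.008 ]
 [0.517  0.1292 0.008 ]
 [0.4895 0.1943 0.008 ]]
(array([0.54827534, 0.18145376]), np.float64(23.56463667705573), array([0.00096529, 0.00103566, 0.00073438, 0.00146054]))
0.0 [[0.5159, -0.0693, 0.0], [0.5062, -0.1087, 0.0], [0.4652, -0.0968, 0.0], [0.4779, -0.057, 0.0]] [0.04059573 0.04272281 0.0417877 ]
(array([ 0.4912938 , -0.08292669]), np.float64(-16.377456964207063), array([0.00027359, 0.00168448, 0.00129335, 0.00115019]))
0.012 [[0.5147, -0.0673, 0.012], [0.5052, -0.1062, 0.012], [0.4647, -0.0944, 0.012], [0.4772, -0.0551, 0.012]] [0.04005188 0.04215046 0.04122788]
(array([ 0.49044538, -0.08075568]), np.float64(-16.377456964207102), array([0.00058448, 0.00133578, 0.00091521, 0.00084949]))
0.024 [[0.5135, -0.0653, 0.024], [0.5041, -0.1037, 0.024], [0.4642, -0.0921, 0.024], [0.4765, -0.0533, 0.024]] [0.03950803 0.04157811 0.04066805]
(array([ 0.48959697, -0.07858468]), np.float64(-16.37745696420711), array([0.00094455, 0.00102459, 0.00056177, 0.00065362]))
dish [[ 0.62102497 -0.13836045  0.019     ]]
side hs [[ 0.49034248 -0.07977428  0.012     ]]
```

Request:
{"api": "send_rows", "payload": {
  "commands": "85 -1 0 0 0;85 -1 0 0 0;85 -1 0 0 0;85 -1 0 0 0;85 -1 0 0 0;85 -1 0 0 0;85 -1 0 0 0;85 -1 0 0 0;85 -1 -1 0 0;85 -1 -1 0 0;85 -1 -1 0 0;85 -1 -1 0 0;85 -1 -1 0 0;85 -1 -1 0 0;85 -1 -1 0 0;85 -1 -1 0 0;85 -1 -1 0 0;85 -1 -1 0 0;85 -1 -1 0 0;85 -1 -1 0 0"
}}

```text
t: 1.77
tcp_pos: [0.4917, 0.2567, 0.2389]
tool_rot: [0.141, 0.99, -0.0, -0.0]
force: [-0.4, 0.1, 0.5]
finger_gap: 0.995
gripper_force: 0.0
```

Request:
{"api": "send_rows", "payload": {
  "commands": "85 -1 -1 0 0;85 -1 -1 0 0;85 -1 -1 0 0;85 -1 -1 0 0;85 -0.6 -1 0 0;85 0 -1 0 0;85 0 -1 0 0;85 0 -1 0 0;85 0 -1 0 0;85 0 -1 0 0;85 0 -1 1 0;85 0 -1 1 0;85 0 -1 1 0;85 0 -1 1 0;85 0 -1 1 0;85 0 -1 0 0;85 0 -0.2 0 0;85 0 0 0 0;85 0 0 0 0"
}}

```text
t: 3.35
tcp_pos: [0.4897, -0.0786, 0.1395]
tool_rot: [0.141, 0.99, 0.0, 0.0]
force: [-0.2, 0.4, -0.4]
finger_gap: 0.998
gripper_force: 0.0
```

Run:
```python
from h import *;import pickle
from station import readout,cams
r=cams.snapshot('wrist');s=readout.sense();pickle.dump((r,s),open('w1.pkl','wb'))
print(s['t'],s['tcp_pos'],s['tool_rot'],s['q'],r['eye'],r['rotation'],r['intrinsics'])
cv2.imwrite('pics/w1.png',cv2.resize(r['pixels'][:,:,::-1],(800,600),interpolation=cv2.INTER_CUBIC))
```

```text
3.4 [ 0.48988712 -0.07820475  0.13972194] [1.40801353e-01 9.90037753e-01 5.49049778e-05 4.71900535e-04] [-3.84161762e-01  5.12180853e-01  1.84743824e+00  4.73801839e-04
  7.81083932e-01 -1.67275281e+00] [ 0.42071634 -0.05978905  0.27424025] [0.7919712  0.59404054 0.08454925 0.11291094] [[297.31863964   0.         258.14172263]
 [  0.         297.31863964 189.44409727]
 [  0.           0.           1.        ]]
```

View pics/w1.png

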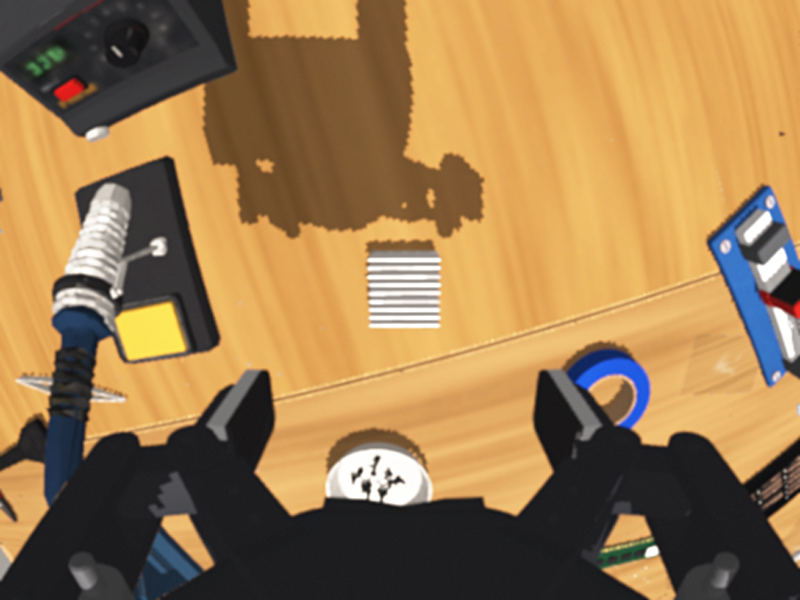

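The wrist view shows the heatsink square to the tool. Its fin-top corners are near (368,252), (440,252), (440,327) and (369,327), and the fingers sit to either side of it in column.

Run:
```python
from h import *;import pickle
r,s=pickle.load(open('w1.pkl','rb'))
P=onz(r,(np.array([(368,252),(440,252),(440,327.5),(369,327.5)])+.5)*.64-.5,.024,True)
print(P,np.linalg.norm(np.diff(P,axis=0),axis=1))
t,a,e=fit(P,np.array([(-20,20),(-20,-20),(20,-20),(20,20)])/1e3*[1,-1]);print(t,a,e)
Rt=R.from_quat(s['tool_rot']);print(Rt.inv().apply(P.mean(0)-s['tcp_pos']))
print('holder',onz(r,np.array([(768,186)])*.64,.008,True))
```

```text
[[ 0.46082044 -0.0918986   0.024     ]
 [ 0.47187275 -0.05398193  0.024     ]
 [ 0.51434322 -0.06539284  0.024     ]
 [ 0.50293071 -0.10453036  0.024     ]] [0.03949465 0.04397669 0.04076752]
[ 0.48749178 -0.07895093] -16.052211481369568 [0.00205931 0.00194143 0.00210511 0.00193549]
[ 0.00219867 -0.00141237  0.11571963]
holder [[0.48937224 0.19187623 0.008     ]]
```

Request:
{"api": "send_rows", "payload": {
  "commands": "85 0 -0.05 1 0;85 0 0 1 0;85 0 0 1 0;85 0 0 1 0;85 0 0 1 0;85 0 0 0.7 0;85 0 0 0.5 0;85 0 0 0.2 0;85 0 0 0 0;60 0 0 0 0;45 0 0 0 0;36 0 0 0 0;36 0 0 0 0;36 0 0 0 0;36 0 0 0 0;36 0 0 0 0",
  "grip_force": 40
}}

```text
t: 4.73
tcp_pos: [0.4897, -0.0798, 0.0123]
tool_rot: [0.141, 0.99, -0.0, 0.001]
force: [0.3, 0.5, 6.5]
finger_gap: 0.457
gripper_force: 40.4
```

Request:
{"api": "send_rows", "payload": {
  "commands": "36 0 0 -0.5 0;36 0 0 -1 0;36 0 0 -1 0;36 0 0 -1 0;36 0 0 -1 0;36 0 0 -0.9 0;36 0.11 0.98 0 0;36 0.11 0.98 0 0;36 0.11 0.98 0 0;36 0.11 0.98 0 0;36 0.11 0.98 0 0;36 0.11 0.98 0 0;36 0.11 0.98 0 0;36 0.12 0.99 0 0;36 0.12 0.99 0 0;36 0.12 0.99 0 0;36 0.12 0.99 0 0;36 0.12 0.99 0 0;36 0.12 0.99 0 0;36 0 0 0 0"
}}

```text
t: 6.4
tcp_pos: [0.5323, 0.1774, 0.1199]
tool_rot: [0.14, 0.99, 0.001, 0.001]
force: [-0.1, -0.6, -2.6]
finger_gap: 0.457
gripper_force: 41.0
```

Request:
{"api": "send_rows", "payload": {
  "commands": "36 0 0 0 -1;36 0 0 0 -1;36 0 0 0 -1;36 0 0 0 -1;36 0 0 0 -1;36 0 0 0 -1;36 0 0 0 -1;36 0 0 0 -1;36 0 0 0 -1;36 0 0 0 -0.95;36 0 0 0 0;36 0 0 0 0"
}}

```text
t: 7.4
tcp_pos: [0.5316, 0.1739, 0.1195]
tool_rot: [-0.203, 0.979, -0.0, -0.0]
force: [-1.2, -0.4, -1.6]
finger_gap: 0.461
gripper_force: 41.0
```

Run:
```python
from h import *;import pickle
from station import readout,cams
r=cams.snapshot('wrist');s=readout.sense();pickle.dump((r,s),open('w2.pkl','wb'))
M=R.from_quat(s['tool_rot']).as_matrix()
print(s['t'],s['tcp_pos'],np.degrees(np.arctan2(M[1,:2],M[0,:2])),s['finger_gap'],s['force'])
cv2.imwrite('pics/w2.png',cv2.resize(r['pixels'][:,:,::-1],(800,600),interpolation=cv2.INTER_CUBIC))
```

```text
7.45 [0.53168374 0.17398964 0.11947626] [-156.51524638  113.48475489] 0.45575584562764215 [-0.64118424 -0.54254096 -1.89416176]
```

View pics/w2.png

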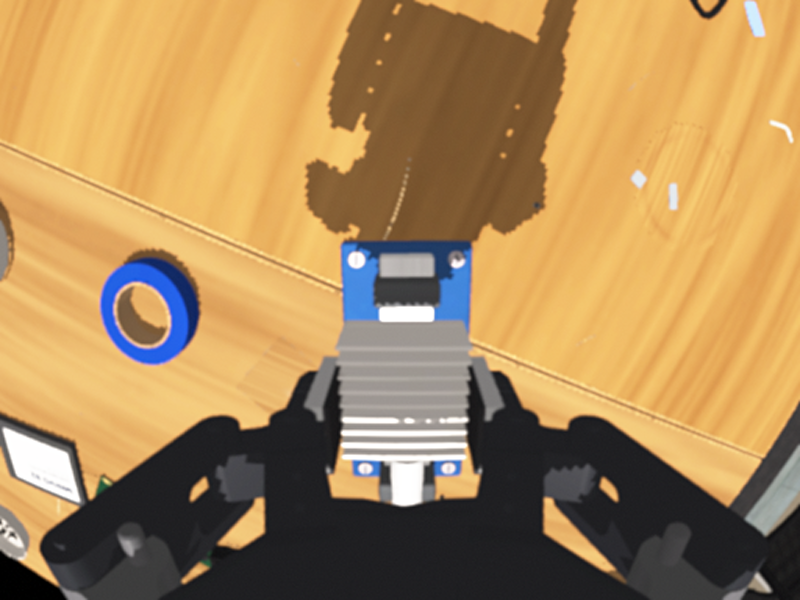

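The wrist view shows the heatsink square in the fingers, with the lower edge of its near face along row 322, columns 345 to 467. Behind it are the holder's near base corners at (343,242) and (471,242) and the dark stop at columns 375 to 440.

Run:
```python
from h import *;import pickle
r,s=pickle.load(open('w2.pkl','rb'))
print(r['eye'],R.from_quat(r['rotation']).apply([0,0,1]))
f=lambda p,z:onz(r,(np.array(p)+.5)*.64-.5,z,True)
a=np.radians(23.5);T=lambda P:(P[:,:2]-s['tcp_pos'][:2])@np.array([[np.cos(a),-np.sin(a)],[np.sin(a),np.cos(a)]])*1e3
n='rel TCP, holder axes mm'
print(n,'base corners (-50,+-36)',T(f([(343,242),(471,242)],.008)))
print('screws far',T(f([(356,260),(457,260)],.010)))
print('stop: bot of -x face, top edges',T(f([(375,278),(440,278)],.02)),T(f([(375,305),(440,305)],.032)))
for z in(.107,.131):print('hs',z,T(f([(345,322),(467,322)],z)),T(f([(338,348),(468,348)],z)))
I=cv2.resize(r['pixels'][145:235,205:315,::-1],None,fx=6.5,fy=6.5,interpolation=cv2.INTER_CUBIC);cv2.imwrite('pics/w2c.png',I)
```

```text
[0.46573572 0.14461768 0.25429043] [ 0.25501483  0.11079174 -0.96056891]
rel TCP, holder axes mm base corners (-50,+-36) [[-31.39153096 -33.33563637]
 [-31.39486701  35.73078696]]
screws far [[-21.82647512 -26.28558305]
 [-21.81549918  28.10341318]]
stop: bot of -x face, top edges [[-14.28217169 -15.54178396]
 [-14.27172146  18.27488091]] [[ -3.30577469 -15.01930151]
 [ -3.28463518  17.59610455]]
hs 0.107 [[-20.52974411 -20.45028886]
 [-20.49914093  20.75863958]] [[-11.00045669 -23.29703303]
 [-10.98091546  21.53519197]]
hs 0.131 [[-28.94749564 -17.2221936 ]
 [-28.92187905  17.27201287]] [[-20.9709425  -19.60507966]
 [-20.95458538  17.92203119]]
```

View pics/w2c.png

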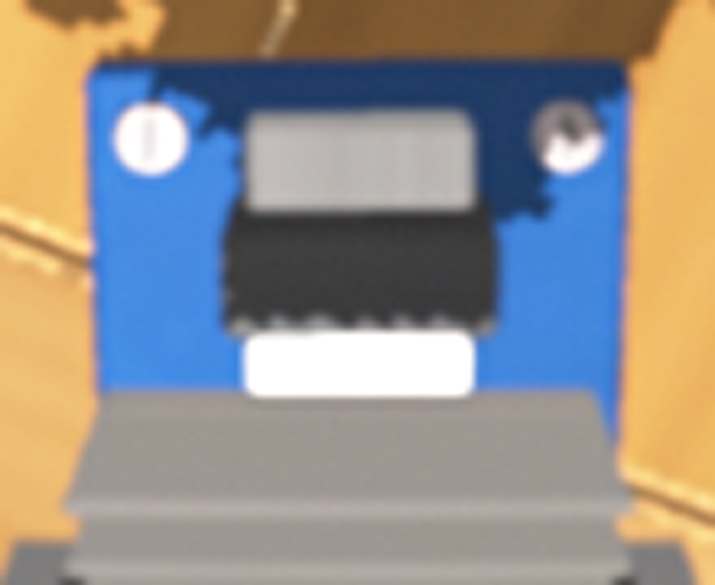

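Request:
{"api": "send_rows", "payload": {
  "commands": "36 0 0.06 1 0;36 0 0 1 0;36 0 0 1 0;36 0 0 0.5 0;36 0 0 0 0;36 0 0 0 0",
  "grip_force": 60
}}

```text
t: 7.95
tcp_pos: [0.5313, 0.1754, 0.0491]
tool_rot: [-0.204, 0.979, 0.0, -0.001]
force: [0.2, -0.1, -0.8]
finger_gap: 0.447
gripper_force: 62.2
```

Request:
{"api": "send_rows", "payload": {
  "commands": "36 -0.2 0 0 0;36 -0.2 0 0 0;36 -0.2 0 0 0;36 -0.2 0 0 0;36 -0.2 0 0 0;36 -0.1 0 0 0;36 0 0 0 0;36 0 0 0 0;36 0 0 0 0"
}}

```text
t: 8.7
tcp_pos: [0.5509, 0.1843, 0.0493]
tool_rot: [-0.205, 0.979, 0.0, -0.001]
force: [-4.5, -1.8, 1.4]
finger_gap: 0.448
gripper_force: 62.5
```

Run:
```python
from h import *
from station import readout,cams
o=[]
for n,(x,y,w,h) in dict(top=(165,135,68,82),side=(210,135,80,65)).items():
    r=cams.snapshot(n);o.append(cv2.resize(r['pixels'][y:y+h,x:x+w,::-1],(400,int(400*h/w)),interpolation=cv2.INTER_CUBIC))
H=max(i.shape[0] for i in o);cv2.imwrite('pics/push.png',np.hstack([np.pad(i,((0,H-i.shape[0]),(0,0),(0,0))) for i in o]))
s=readout.sense();print(s['t'],s['tcp_pos'],s['force'],s['finger_gap'])
```

```text
8.8 [0.55091974 0.18433419 0.04925741] [-4.64391839 -2.0691605   0.86320517] 0.4489122310083506
```

View pics/push.png

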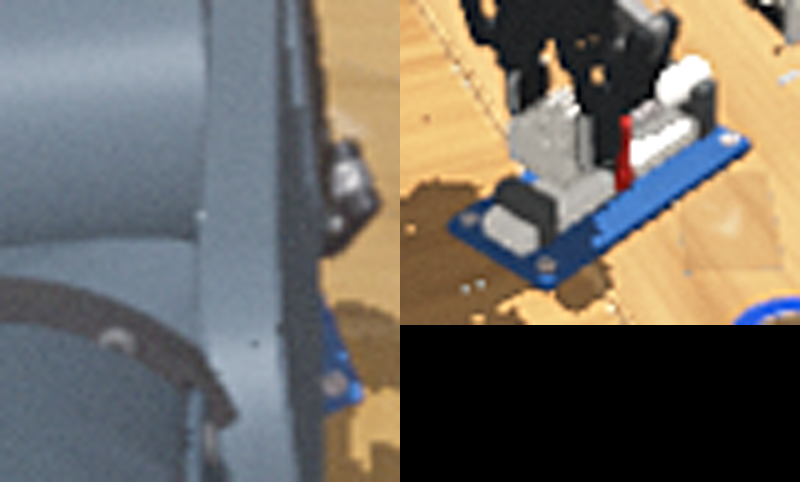

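The side view shows the heatsink above the bed with the red jaw pushed back. The 5 N push means the jaw is about 15 mm open, so the heatsink is about 3.5 mm clear of its seat, as planned. Now I'll lower it.

Request:
{"api": "send_rows", "payload": {
  "commands": "36 0 0 0.2 0;36 0 0 0.2 0;36 0 0 0.2 0;36 0 0 0.2 0;36 0 0 0.05 0;36 0 0 0 0;36 0 0 0 0"
}}

```text
t: 9.38
tcp_pos: [0.5513, 0.1844, 0.0325]
tool_rot: [-0.204, 0.979, 0.0, -0.0]
force: [-5.9, -1.9, 4.1]
finger_gap: 0.451
gripper_force: 62.9
```

Request:
{"api": "send_rows", "payload": {
  "commands": "36 0.07 0 0 0;36 0.07 0 0 0;36 0 0 0 0;42 0 0 0 0;46 0 0 0 0;52 0 0 0 0;60 0 0 0 0;60 0 0 0 0;60 0 0 0 0",
  "grip_force": 30
}}

```text
t: 10.13
tcp_pos: [0.5495, 0.1832, 0.0323]
tool_rot: [-0.204, 0.979, -0.0, 0.0]
force: [-0.1, 0.1, -0.7]
finger_gap: 0.704
gripper_force: 0.0
```

Request:
{"api": "send_rows", "payload": {
  "commands": "60 0 0 -0.3 0;60 0 0 -0.6 0;60 0 0 -1 0;60 0 0 -1 0;60 0 0 -1 0;60 0 0 -1 0;60 0 0 -1 0;60 0 0 -1 0;60 1 0 -1 0;60 1 0 -1 0;60 1 0 0 0;60 1 0 0 0;60 1 0 0 0;60 0 0 0 0;60 0 0 0 0"
}}

```text
t: 11.38
tcp_pos: [0.4571, 0.1431, 0.2115]
tool_rot: [-0.204, 0.979, -0.0, 0.001]
force: [-0.6, -0.1, 0.1]
finger_gap: 0.704
gripper_force: 0.0
```

Run:
```python
from h import *;import pickle
from station import readout,cams
o=[];d={}
for n,(x,y,w,h) in dict(wrist=(180,120,150,264),side=(210,135,80,65)).items():
    r=cams.snapshot(n);d[n]=r;o.append(cv2.resize(r['pixels'][y:y+h,x:x+w,::-1],None,fx=(2.2 if n=='wrist' else 5.5),fy=(2.2 if n=='wrist' else 5.5),interpolation=cv2.INTER_CUBIC))
H=max(i.shape[0] for i in o);cv2.imwrite('pics/end.png',np.hstack([np.pad(i,((0,H-i.shape[0]),(0,0),(0,0))) for i in o]))
s=readout.sense();print(s['t'],s['tcp_pos'],s['force'],s['finger_gap']);pickle.dump((d,s),open('e.pkl','wb'))
```

```text
11.4833 [0.45893434 0.14342137 0.21124495] [0.2628545  0.1159487  0.50772921] 0.6991278538664052
```

View pics/end.png

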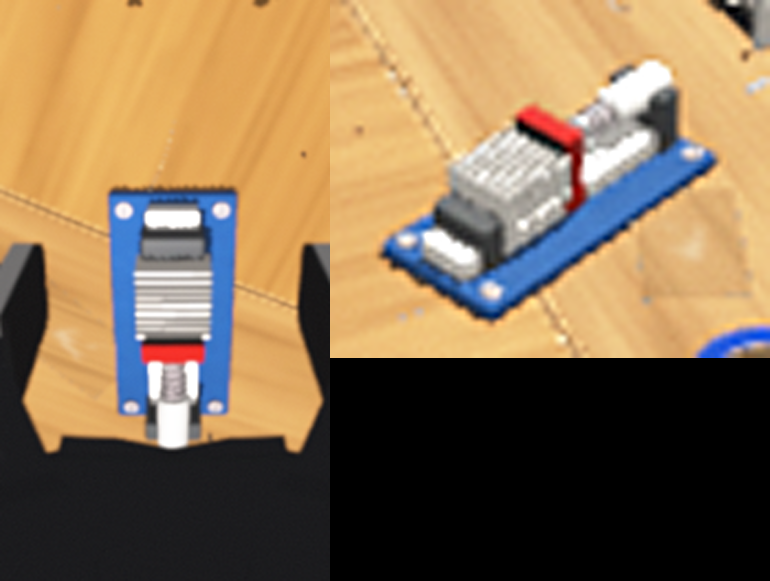

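Both views show the heatsink fins up, square and centred on the bed, held between stop and jaw with the gripper clear. I'm handing in.

```bash
python3 -c "
from station import sign_off
print(sign_off())"
```

```text
the job is handed in; nothing more can be done
None
```

The heatsink is clamped fins up in the spring holder, flat, square and centred on the bed as far as the final pictures show; the screw dish was not touched, and I handed the job in at about 11.5 s (no verdict came back).

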